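Stopper a sterilised bottle with the sprung tongs

ROBOT

A 7-joint arm with a two-finger parallel gripper is mounted at the origin on a cart in front of the work surface, level with it; the furniture and walls round the work are solid. World frame = base frame: x ahead of the robot, y to its left, z up, the work surface at z = 0. Lengths are in m, angles in rad, forces in N, time in s.
With the tool pointing down it reaches from about 0.425 to 0.875 m from the base axis. Payload 4.7 kg.
Tool frame: the origin (TCP) lies at the very end of the fingers, on their centre line; the grasp point (between the pads) lies 19 mm behind it (ctrl.grasp_offset is the distance from the TCP to the grasp point, in m); z points along the fingers, y is the direction in which the jaws open and shut (so a half turn about z gives the same grasp; the last joint's range is limited). The gripper opens to 87 mm and grips with 3 to 60 N. Pads are 19 mm wide; open, the fingers measure 117 mm over their backs; the gripper's body (75 mm by 190 mm) begins 51 mm behind the grasp point.
Start: joints at [1.287, 0.321, -0.07, 1.45, 0.023, 1.371, -0.057], TCP at [0.191, -0.621, 0.223] pointing down, gripper open.
Joint ranges: [-2.86, 2.86], [-0.3, 2.09], [-1.38, 1.24], [0.06, 2.45], [-1.56, 4.7], [0.09, 2.05], [-2.69, 2.69]. Speed limits (rad/s): [2.57, 2.57, 3.14, 3.14, 3.14, 3.14, 3.14].

INTERFACE

Orientations are given as a rotation vector (axis times angle).
In Python, from bench import ctrl gives the robot as it stands.
- The arm moves only by the shell command python3 -m creep 'ROWS' [FORCE]. ROWS is JSON, a list that holds one entry, the list of rows, each a list of 7 numbers: the opening, from 0 (shut) to 1 (fully open), then the shift along the tool's x, y, z in mm, then the turn, a rotation vector about the tool's x, y, z in rad. In form: [[[grip, dx, dy, dz, rx, ry, rz], ...]]. A call has 1 to 5 rows; each row is the pose to reach, as a shift and turn from the pose commanded when the call began, along the tool's axes at that moment; what a row does not reach only later rows make up. A row lasts 1/10 s, in which the tool goes at most 50 mm and 8.59 degrees, less where a joint would pass 70% of its speed; a pose out of reach is approached as far as the arm can. A call with a gripper value outside its range is refused whole. The fingers move at their own pace and stop on an object; FORCE is the grip in N (left out, the last holds). Time passes only in rows, so rows that repeat a pose let the fingers close. It gives the time, the measured TCP pose, the force and the opening at its end, in the units of the state.
- ctrl.get_state(): the state, without advancing time (a new reading comes with each control period).
- ctrl.get_image(name): name is "scene" or "top" or "wrist"; returns the picture (420x560x3 uint8, red, green, blue); there is no depth.
- ctrl.camera_params(name): a dict with "K" (3x3 intrinsics, pixels), "pose" (4x4, takes a point from camera to world coordinates). Camera axes: x right, y down, z forward; pixel columns grow to the right and rows downward; lengths in m; the calibration is good to about 2 mm. A picture is of the moment at which its call begins: read the wrist's pose just before it. camera_params takes no time and is no camera call; for the wrist camera it gives the pose at the moment of the call.
- ctrl.close_job(): hands the job in, once; it reports no verdict.
The state is a dict: "time": time; "joint_positions": joint angles; "qd": joint speeds; "joint_torque": joint torques, N m; "position": TCP position; "tool_rot": TCP orientation; "ft_force": force on the tool from outside, world axes, zero at the start; "torque": the same for the moment, N m; "grip_width": opening from 0.0 (shut) to 1.0 (fully open).
Only numpy, scipy, OpenCV 4.12 (cv2) and the standard library are available. Lean on these libraries where they do the work, as an engineer would, in place of code of your own. Each camera call takes 0.05 s, during which the arm holds its last target. There are 200 camera calls.

TASK

With the sprung tongs from the stand, take the smaller of the two stoppers out of the draining rack and press it into the neck of the open bottle until it snaps fully home with its head on the rim, without forcing it, as the glass neck chips. The stoppers are sterilised, so they are touched with the tongs only; then let go and stand the tongs back upright in their stand. Leave the larger stopper in the rack and do not shove or tip the bottle.

Things in the scene. Friction and masses are not known exactly. Their poses are not given: they have to be found in the camera images.
- tongs_grip (a point): steel sprung tongs with black grip sleeves, 115 mm tall, 120 g, standing tips down in the stand, joined by a bow at the top. Point midway between the sleeves (20 mm wide, 30 mm tall), 70 mm above the tips, 45 mm below the bow's top. z up along the tongs; the arms close along y. Over the sleeves 48 mm open, 36 mm closed on the small stopper. Springs open; 4 N starts closing, 20 N holds well
- tongs_tips (a point): midway between the tips of the tongs, level with their lower ends. Each jaw is a flat 14 mm wide and 16 mm high; above it a ledge juts 4 mm inwards, comes over the top of what is held and pushes it down. Jaws 49 mm apart open (60 mm over all, 40 mm between the ledges), 19 mm closed. The thin arms flex: the stopper slides in the jaws at 3 to 8 N along them, until its top meets the ledges
- tongs_left (a joint): closing angle of the tongs' left arm (rad): 0 open, about 0.1 when the jaws touch the small stopper, 0.12 to 0.15 when they hold it; at 0.15 the stop pins between the arms meet. The right arm mirrors it
- stand: the tongs' stand, a small open steel caddy 27 x 70 x 40 mm, fixed; inside 21 mm (x) by 64 mm (y), floor 3 mm up; origin at the centre of its underside. The tongs stand in it with their closing direction along its y
- rack: draining rack, a bent steel sheet 60 x 189 mm with its top 32 mm above the table, fixed; three 20 mm holes in a row along its y at -50, 0 and +50 mm; one stopper hangs by its head in each outer hole. Origin under its centre
- stopper_head (a point): the smaller stopper: black round metal head 28 mm in diameter and 18 mm high on a white plug 20 mm long that tapers to 8 mm at its end, with a snap bead 16 mm in diameter 7 mm under the head and a narrower waist above it. This point is the centre of the head: 9 mm above the head's underside, 9 mm below its top. Weight 90 g
- stopper_big_head (a point): the larger stopper, same form, head 40 mm in diameter and 18 mm high, plug 18 mm: it does not fit the bottle. This point is the centre of its head
- bottle_mouth (a point): centre of the mouth of the one open bottle, level with its rim, 112 mm above its foot. Amber glass, body 68 mm in diameter, lip 32 mm, bore 17 mm and 23 mm deep; loose, 0.4 to 0.65 kg. A springy lining 3 to 8 mm down resists the plug's bead with up to 8 to 12 N; some 2 mm before home the bead snaps past, else it pushes the stopper out again. At home the force climbs at once; keep under 20 N
- bottle: the same open bottle; origin at the centre of its foot, z up
- worktop: the work table, its top at z = 0; the bottle stands on it

How it is judged:
On the way, in this order (a step that is already met when the one before it is completed fails the run):
1. the small stopper hangs in the tongs, its head at least 40 mm above its place in the rack (height (world z) of stopper_head above 0.081 m and contact force between tongs and stopper above 0.2 N), for 0.2 s.
2. the stopper sits fully home in the bottle's neck and the tongs have let it go (z of stopper_head in the frame of bottle_mouth between 0.006 and 0.0105 m and horizontal distance between stopper_head and bottle_mouth below 0.003 m and angle between the z axis of stopper_head and the z axis of bottle, either way round below 0.12 rad and contact force between tongs and stopper below 0.05 N), for 0.2 s.
At the end, for the whole second after the job is handed in: small stopper's head on the rim (1.5 mm; centred 3 mm; square 0.12 rad), let go; bottle upright (0.1 rad), within 40 mm of its start; tongs upright (0.15 rad) on the stand's floor, tips within 10 mm of its centre; large stopper within 10 mm of its start; all at rest (all of step 2 and angle between bottle's own z axis and vertical below 0.1 rad and distance of bottle from where it was at the start of the episode below 0.04 m and horizontal distance between tongs_tips and stand below 0.01 m and height (world z) of tongs_tips below 0.008 m and angle between tongs_grip's own z axis and vertical below 0.15 rad and linear speed of each of bottle, tongs below 0.02 m/s and distance of stopper_big_head from where it was at the start of the episode below 0.01 m); the robot touches nothing.
It fails at once if the robot's fingers or arm touch one of the stoppers (contact force between any of the fingers, the arm and stopper above 0.2 N or contact force between any of the fingers, the arm and stopper_big above 0.2 N).
It fails at once if the bottle is pressed down on the table with more than 28 N (its own weight of 4 to 6.5 N included) (contact force between bottle and worktop above 28 N).
It fails at once if the bottle is tipped more than 0.2 rad or pushed more than 40 mm away (angle between bottle's own z axis and vertical above 0.2 rad or distance of bottle from where it was at the start of the episode above 0.04 m).
It fails at once if the large stopper is moved more than 20 mm (distance of stopper_big_head from where it was at the start of the episode above 0.02 m).
It also fails if it takes over 67 s, if anything falls off the work surface, if the arm or the gripper's body presses on something with over 40 N, if the wrist force passes 120 N, or if a joint passes its speed limit or range.

## Working session

There is one attempt and no reset: what is moved stays moved. The work goes in short steps, Python scripts to look and compute and a shell command to move; the robot and the scene stay as the last step left them, time stands still between calls to the robot, and variables do not carry over. Pictures are saved under pics/ and viewed, about 8 in all and at most 12, crops included, and the job is handed in when it is done.

```bash
ls; mkdir -p pics
python3 - <<'E'
from bench import ctrl
import cv2,numpy as np
s=ctrl.get_state();print(s)
for n in("scene","top"):
    cv2.imwrite(f"pics/{n}0.png",ctrl.get_image(n)[:,:,::-1]);p=ctrl.camera_params(n);print(np.round(p["K"],1).tolist(),np.round(p["pose"],4).tolist())
print(ctrl.grasp_offset)
E
```

```text
pics
{'time': 0.0, 'joint_positions': array([ 1.28710562,  0.32182642, -0.07010897,  1.45167728,  0.02261521,
        1.37078757, -0.05687534]), 'qd': array([-1.38934726e-03, -6.25823632e-04,  1.10323538e-04,  5.60561309e-05,
       -1.09370661e-03,  1.85120606e-03,  1.59402377e-03]), 'joint_torque': array([ 8.38671731e-04, -4.91281271e+01, -4.03451454e-01, -3.12525022e+01,
       -6.40631374e-02,  4.38586192e-02,  1.65721904e-04]), 'position': array([ 0.19051508, -0.62087513,  0.22145834]), 'tool_rot': array([-3.10496297e+00, -4.65890697e-01,  6.07822427e-04]), 'ft_force': array([-0.52959781, -0.64645737, -0.38804362]), 'torque': array([-0.07940953,  0.00711304,  0.06689746]), 'grip_width': 0.9983755377851514}
[[460.3, 0.0, 285.1], [0.0, 460.3, 202.6], [0.0, 0.0, 1.0]] [[-0.7396, -0.4557, 0.4954, -0.122], [-0.6728, 0.4791, -0.5637, 0.8427], [0.0195, -0.7502, -0.6609, 0.6288], [0.0, 0.0, 0.0, 1.0]]
[[459.1, 0.0, 278.8], [0.0, 459.1, 208.0], [0.0, 0.0, 1.0]] [[-0.0003, -0.9886, 0.1507, 0.3659], [-1.0, -0.001, -0.0083, 0.018], [0.0084, -0.1507, -0.9885, 1.2073], [0.0, 0.0, 0.0, 1.0]]
0.0187
```

View pics/scene0.png

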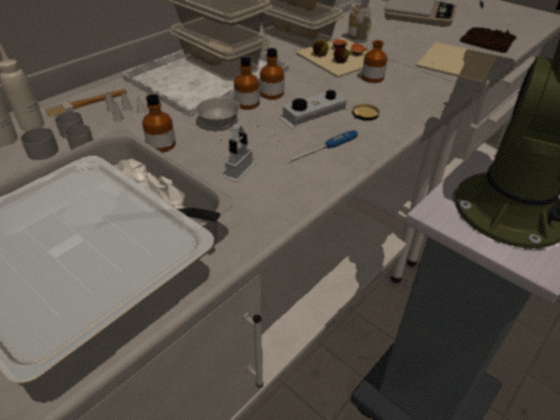

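View pics/top0.png

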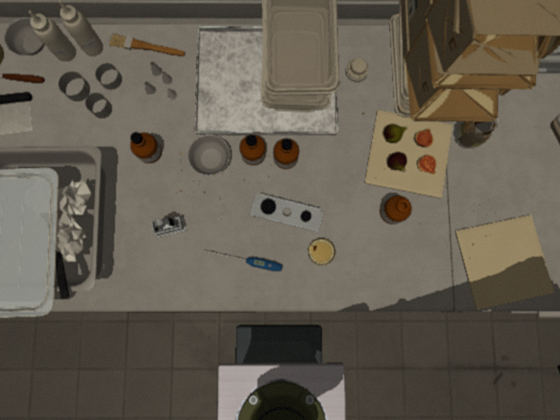

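Scene view: the tongs stand at (238,155), the rack at (313,107) and the open bottle at (375,62). Top view: tongs (168,222), rack (287,211), open bottle (397,207). I'll enlarge these.

```bash
cat > h.py <<'E'
from bench import ctrl
import cv2,numpy as np
def tile(im,x,y,w,h,k):
    return cv2.resize(im[y:y+h,x:x+w],None,fx=k,fy=k,interpolation=cv2.INTER_CUBIC)
def ray(n,u,v,p=None):
    p=p or ctrl.camera_params(n);d=np.linalg.inv(p["K"])@[u,v,1];T=np.array(p["pose"]);return T[:3,3],T[:3,:3]@d
def atz(n,u,v,z,p=None):
    o,d=ray(n,u,v,p);return o+d*(z-o[2])/d[2]
def proj(n,X,p=None):
    p=p or ctrl.camera_params(n);T=np.linalg.inv(p["pose"]);c=T[:3,:3]@X+T[:3,3];q=p["K"]@c;return q[:2]/q[2]
E
python3 - <<'E'
from h import *
t=cv2.imread("pics/top0.png");s=cv2.imread("pics/scene0.png")
a=np.hstack([tile(t,145,200,50,50,6),tile(t,375,185,50,50,6)])
b=tile(t,245,187,84,50,6)[:300,:500]
c=np.hstack([tile(s,215,120,50,60,5),tile(s,275,80,80,60,5)[:,:],tile(s,355,35,30,60,5)])
c=c[:,:800]
img=np.zeros((600,800,3),np.uint8)
img[:300,:300]=a[:,:300];img[:300,300:800]=b
img[300:600,:800]=c
cv2.imwrite("pics/comp.png",cv2.convertScaleAbs(img,alpha=1.6))
E
```

```text
(no output)
```

View pics/comp.png

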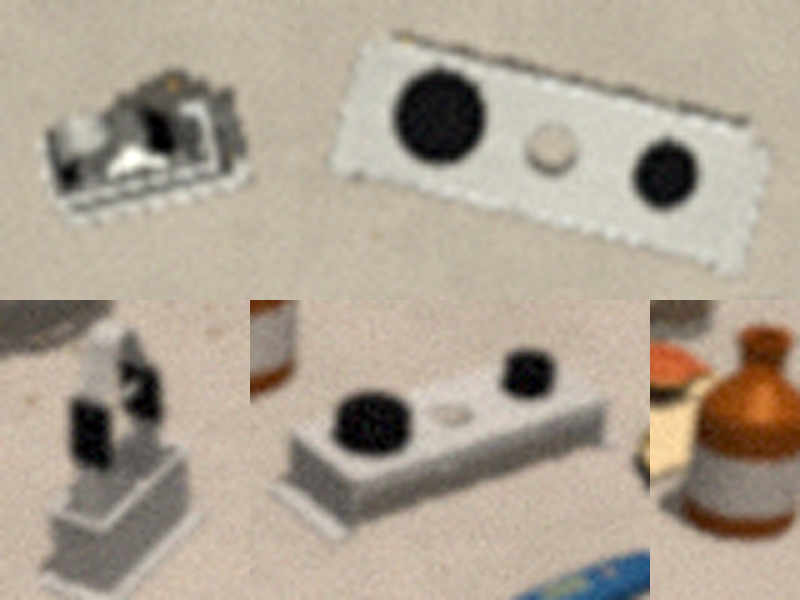

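The crop puts the small stopper head at top px (305.8,216.2), the big one at (268.3,206.2), and the stand rim corners at about (153,222.5), (156.7,234), (186.7,230), (184,217).

Run:
```python
from h import *
from scipy.spatial.transform import Rotation as R
print("small",atz("top",305.8,216.2,.048),"big",atz("top",268.3,206.2,.048), "small scene",atz("scene",330.4,94.6,.041),"big scene", atz("scene",275+122/5,80+123/5,.041))
print("hole",atz("top",287,212,.032))
c=[(153,222.5),(156.7,234.2),(186.7,230),(184,217)]
print("stand",[atz("top",*p,.04).round(4) for p in c])
# bottle: mouth in scene: tile (765,340)-> ; top: neck
print("bottle scene rim",atz("scene",355+(767-650)/5,35+35/5,.112))
s=ctrl.get_state();print(R.from_rotvec(s["tool_rot"]).as_matrix().round(3))
t=cv2.imread("pics/top0.png")
i=np.vstack([tile(t,375,185,50,50,6)]);cv2.imwrite("pics/bot.png",i)
p=ctrl.camera_params("wrist");print(p["K"],np.round(p["pose"],3))
```

```text
small [ 0.52152915 -0.06066336  0.048     ] big [0.54723261 0.03499067 0.048     ] small scene [ 0.52241901 -0.06071181  0.041     ] big scene [0.54660558 0.03650956 0.041     ]
hole [ 0.53459799 -0.01319019  0.032     ]
stand [array([0.506 , 0.3294, 0.04  ]), array([0.4761, 0.3188, 0.04  ]), array([0.4869, 0.2429, 0.04  ]), array([0.5203, 0.2508, 0.04  ])]
bottle scene rim [ 0.53765475 -0.29134267  0.112     ]
[[ 0.956  0.293 -0.001]
 [ 0.293 -0.956  0.002]
 [-0.    -0.002 -1.   ]]
[[357.91479639   0.         284.5438116 ]
 [  0.         357.91479639 209.46206245]
 [  0.           0.           1.        ]] [[ 0.293 -0.927 -0.232  0.254]
 [-0.956 -0.285 -0.069 -0.601]
 [-0.002  0.242 -0.97   0.383]
 [ 0.     0.     0.     1.   ]]
```

View pics/bot.png

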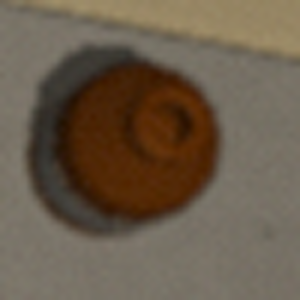

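Bottle mouth at top px (403.5,205.5). Moving above the bottle first for a close look.

```bash
python3 -c "
from h import *
print(atz('top',403.5,205.5,.112))"
python3 -m creep '[[[1,214,-107,0,0,0,0.16],[1,214,-107,0,0,0,0.16],[1,214,-107,0,0,0,0.16],[1,214,-107,0,0,0,0.16],[1,214,-107,0,0,0,0.16]]]' 20
python3 -m creep '[[[1,195,-139,0,0,0,0],[1,195,-139,0,0,0,0],[1,195,-139,0,0,0,0],[1,195,-139,0,0,0,0],[1,195,-139,0,0,0,0]]]'
```

```text
[ 0.53926694 -0.29324022  0.112     ]
time: 0.6
position: [0.3662, -0.4533, 0.2223]
tool_rot: [-3.133, -0.22, -0.001]
ft_force: [-0.7, -0.1, -0.6]
grip_width: 0.999
time: 1.1
position: [0.5398, -0.2886, 0.2222]
tool_rot: [-3.133, -0.22, -0.0]
ft_force: [0.7, -0.3, 0.3]
grip_width: 1.001
```

```bash
cat > snap.py <<'E'
import sys,pickle
from h import *
n=sys.argv[1];p=ctrl.camera_params("wrist");im=ctrl.get_image("wrist")[:,:,::-1]
cv2.imwrite(f"pics/{n}.png",im);pickle.dump({k:np.array(p[k]) for k in("K","pose")},open(f"{n}.pkl","wb"))
E
python3 -m creep '[[[1,0,0,0,0,0,0]]]';python3 snap.py wb
python3 -m creep '[[[1,14,-228,0,0,0,0],[1,14,-228,0,0,0,0],[1,14,-228,0,0,0,0],[1,14,-228,0,0,0,0],[1,14,-228,0,0,0,0]]]'
python3 -m creep '[[[1,0,0,0,0,0,0],[1,0,0,0,0,0,0]]]';python3 snap.py wr
python3 -m creep '[[[1,12,-174,0,0,0,0],[1,12,-174,0,0,0,0],[1,12,-174,0,0,0,0],[1,12,-174,0,0,0,0],[1,12,-174,0,0,0,0]]]'
python3 -m creep '[[[1,12,-174,0,0,0,0],[1,12,-174,0,0,0,0],[1,12,-174,0,0,0,0],[1,12,-174,0,0,0,0],[1,12,-174,0,0,0,0]]]'
python3 -m creep '[[[1,0,0,0,0,0,0],[1,0,0,0,0,0,0]]]';python3 snap.py ws
python3 - <<'E'
from h import *
import pickle
ims=[]
for n,X in(("wb",[.539,-.292,.112]),("wr",[.522,-.061,.05]),("ws",[.497,.286,.08])):
    im=cv2.imread(f"pics/{n}.png");p=pickle.load(open(n+".pkl","rb"));u,v=proj("wrist",np.array(X),p)
    x,y=int(u)-44,int(v)-66
    x=max(0,min(560-88,x));y=max(0,min(420-133,y));print(n,u,v,"origin",x,y)
    if n=="ws": x=max(0,min(560-133,int(u)-66));print(x,y)
    ims.append(cv2.resize(im[y:y+133,x:x+(133 if n=="ws" else 88)],None,fx=3,fy=3,interpolation=cv2.INTER_CUBIC)[:399])
a=np.hstack(ims)[:, :]
cv2.imwrite("pics/c2.png",cv2.convertScaleAbs(a[:,:927],alpha=1.5));print(a.shape)
cv2.imwrite("pics/c2.png",cv2.convertScaleAbs(np.hstack([ims[0],ims[2]]),alpha=1.5))
E
```

```text
time: 1.2
position: [0.5426, -0.284, 0.222]
tool_rot: [-3.129, -0.234, -0.004]
ft_force: [-0.4, 1.1, -0.3]
grip_width: 1.004
time: 1.75
position: [0.5194, -0.0608, 0.2226]
tool_rot: [-3.134, -0.22, 0.0]
ft_force: [1.3, -0.5, 0.4]
grip_width: 1.002
time: 1.95
position: [0.52, -0.0655, 0.2225]
tool_rot: [3.133, 0.215, -0.001]
ft_force: [-0.0, -0.1, 0.0]
grip_width: 1.003
time: 2.5
position: [0.5083, 0.1125, 0.2226]
tool_rot: [-3.132, -0.222, -0.0]
ft_force: [0.1, 0.7, 0.1]
grip_width: 0.998
time: 3.0
position: [0.4964, 0.2857, 0.222]
tool_rot: [-3.132, -0.22, 0.002]
ft_force: [-0.0, -0.3, -0.5]
grip_width: 1.0
time: 3.2
position: [0.4981, 0.2804, 0.222]
tool_rot: [3.133, 0.208, -0.001]
ft_force: [0.4, -0.5, 0.5]
grip_width: 0.996
wb 295.6210702602834 214.00199522937083 origin 251 148
wr 280.8646547875462 189.36504210551257 origin 236 123
ws 278.6665554132569 199.2904126879217 origin 234 133
212 133
(399, 927, 3)
```

View pics/c2.png

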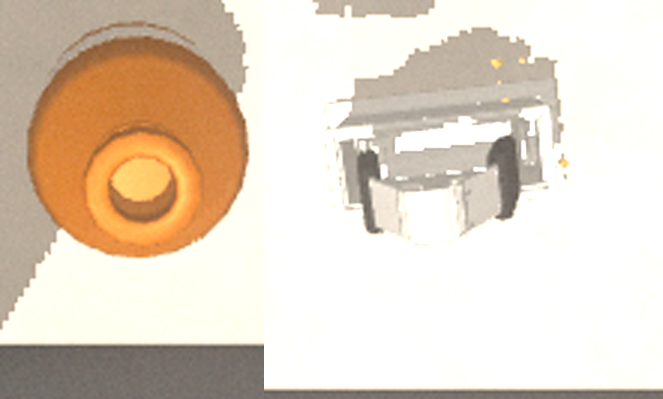

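Bottle lip centre at wrist px (298.6,210.3). The tongs' sleeves are at (247.7,196.3) and (292.3,192.3), so the tongs are turned about 0.1 rad from the tool. Checking the settled state, then going closer.

```bash
python3 - <<'E'
from h import *
import pickle
L=lambda n:pickle.load(open(n+".pkl","rb"))
print("mouth",atz("wrist",298.6,210.3,.112,L("wb")))
a=atz("wrist",247.7,196.3,.078,L("ws"));b=atz("wrist",292.3,192.3,.078,L("ws"));print("sleeves",a,b,(a+b)/2,np.linalg.norm(a-b),np.arctan2(*(a-b)[:2]))
s=ctrl.get_state();print(s["position"],s["qd"].round(4),L("ws")["pose"][:3,3],ctrl.camera_params("wrist")["pose"][:3,3])
E
python3 -m creep '[[[1,0,0,0,0,0,-0.09],[1,0,0,40,0,0,-0.09],[1,0,0,40,0,0,-0.09],[1,0,0,40,0,0,-0.09],[1,0,0,40,0,0,-0.09]]]'
python3 snap.py ws2
python3 - <<'E'
from h import *
im=cv2.imread("pics/ws2.png");w=cv2.imread("pics/wr.png")
s=ctrl.get_state();print(s["position"],s["tool_rot"])
a=cv2.resize(im[100:300,190:340],None,fx=3,fy=3,interpolation=cv2.INTER_CUBIC)
b=cv2.resize(w[120:320,200:316],None,fx=3,fy=3,interpolation=cv2.INTER_CUBIC)
cv2.imwrite("pics/c3.png",np.hstack([a,b]))
E
```

```text
mouth [ 0.54229947 -0.29383452  0.112     ]
sleeves [0.49564581 0.31303121 0.078     ] [0.50428097 0.27503759 0.078     ] [0.49996339 0.2940344  0.078     ] 0.0389625615172002 -0.22348273466835866
[0.49793596 0.28068991 0.22210769] [-0.0041 -0.0036 -0.013   0.003  -0.0071 -0.0027 -0.0045] [0.5637294  0.29012459 0.3830362 ] [0.56351092 0.29040541 0.38322043]
time: 3.75
position: [0.4974, 0.2837, 0.184]
tool_rot: [-3.121, -0.355, -0.003]
ft_force: [0.2, 0.3, 1.2]
grip_width: 1.002
[0.49744895 0.28399254 0.18419434] [-3.12084978 -0.35554773 -0.00364153]
```

View pics/c3.png

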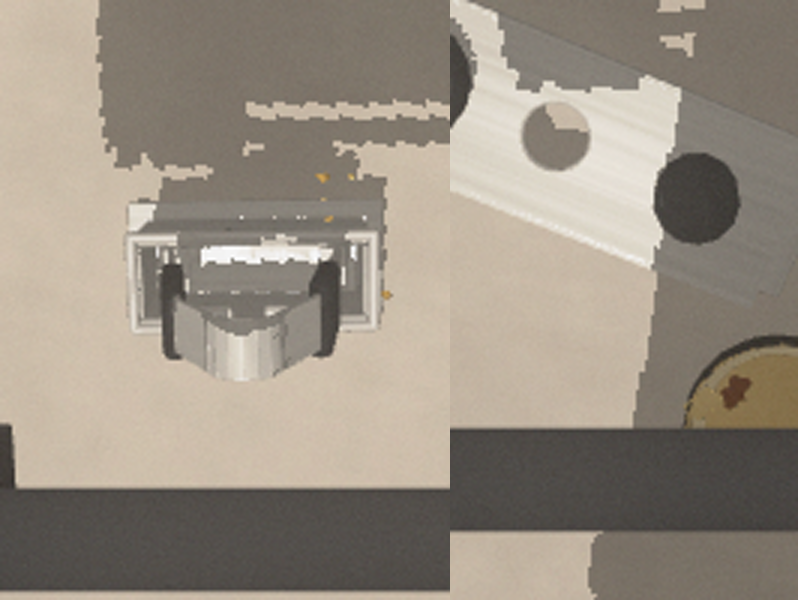

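Tool is now aligned with the stand: rim corners in the crop at (125,235), (382,230), (378,328), (133,332). The sleeves' centre is at (250,311), and the small head in the right crop at (697,198).

Run:
```python
from h import *
import pickle
from scipy.spatial.transform import Rotation as R
L=lambda n:pickle.load(open(n+".pkl","rb"))
q=lambda x,y:(190+x/3,100+y/3)
w=L("ws2")
c=np.array([atz("wrist",*q(*p),.04,w) for p in[(125,235),(382,230),(378,328),(133,332)]]);print("stand",c.mean(0),np.linalg.norm(c[0]-c[1]),np.linalg.norm(c[1]-c[2]))
g=atz("wrist",*q(250,311),.073,w);print("grip",g, "bow",atz("wrist",*q(242,358),.11,w), np.linalg.norm(atz("wrist",*q(162,311),.073,w)-atz("wrist",*q(338,311),.073,w)))
print("small",atz("wrist",282.3,186,.048,L("wr")))
s=ctrl.get_state();M=R.from_rotvec(s["tool_rot"]).as_matrix();print(M.round(3));
for n,t in(("grip",[*g[:2],.054]),("stand",[*c.mean(0)[:2],.054])):print(n,M.T@(np.array(t)-s["position"])*1000)
```

```text
stand [0.49958728 0.29371064 0.04      ] 0.07366331605077699 0.028910027430828017
grip [0.4984748  0.29372344 0.073     ] bow [0.49594829 0.29383995 0.11      ] 0.04578871856207368
small [ 0.52502763 -0.06194913  0.048     ]
[[ 0.974  0.225  0.002]
 [ 0.225 -0.974  0.001]
 [ 0.002 -0.    -1.   ]]
grip [  2.88027236  -9.21343843 130.20417305]
stand [  3.96136107  -8.95073386 130.20665594]
```

```bash
python3 -m creep '[[[1,3,-9,0,0,0,-0.02],[1,3,-9,40,0,0,-0.02],[1,3,-9,80,0,0,-0.02],[1,3,-9,100,0,0,-0.02],[1,3,-9,100,0,0,-0.02]]]'
python3 -m creep '[[[1,0,0,0,0,0,0],[1,0,0,0,0,0,0],[1,0,0,0,0,0,0]]]'; python3 snap.py ws3
python3 - <<'E'
from h import *
s=ctrl.get_state();print(s["position"],s["tool_rot"])
im=cv2.imread("pics/ws3.png");cv2.imwrite("pics/ws3c.png",cv2.resize(im[150:420,130:430],None,fx=2,fy=2))
E
```

```text
time: 4.3
position: [0.4955, 0.2929, 0.0799]
tool_rot: [3.116, 0.39, -0.008]
ft_force: [0.0, -0.6, -0.8]
grip_width: 0.998
time: 4.6
position: [0.4985, 0.2942, 0.0844]
tool_rot: [-3.117, -0.388, -0.005]
ft_force: [0.4, 1.1, 0.8]
grip_width: 0.998
[0.49830354 0.2939485  0.08410997] [-3.11693414 -0.38805442 -0.00412015]
```

View pics/ws3c.png

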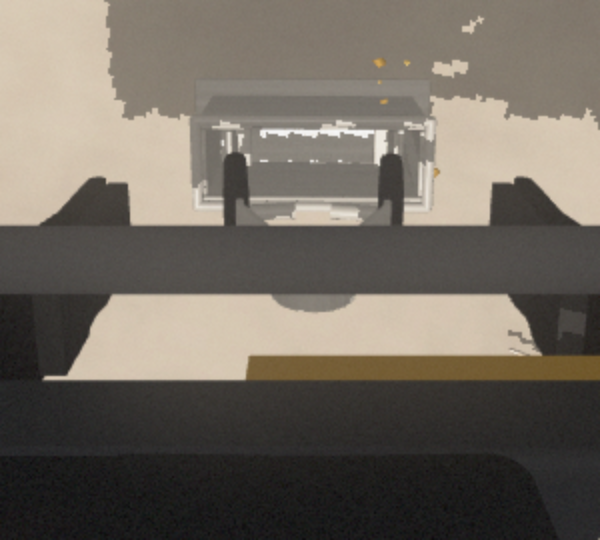

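Fingers (inner edges 130/491) are centred on the sleeves (224/404). Descend and grip lightly.

```bash
python3 -m creep '[[[1,0,0,15,0,0,0],[1,0,0,30,0,0,0],[1,0,0,30,0,0,0],[1,0,0,30,0,0,0],[0.7,0,0,30,0,0,0]]]' 20
python3 -m creep '[[[0.6,0,0,0,0,0,0],[0.52,0,0,0,0,0,0],[0.52,0,0,0,0,0,0],[0.52,0,0,0,0,0,0],[0.52,0,0,0,0,0,0]]]'
```

```text
time: 5.15
position: [0.4974, 0.2935, 0.0525]
tool_rot: [-3.117, -0.388, 0.0]
ft_force: [-0.7, -0.3, -0.4]
grip_width: 0.963
time: 5.65
position: [0.4974, 0.2933, 0.0526]
tool_rot: [3.117, 0.388, 0.0]
ft_force: [0.9, 0.1, -0.9]
grip_width: 0.565
```

```bash
python3 -m creep '[[[0.52,0,0,0,0,0,0],[0.52,0,0,0,0,0,0],[0.52,0,0,0,0,0,0]]]'
python3 -c "
from h import *
s=ctrl.get_state();print(s['position'],s['tool_rot'])"
```

```text
time: 5.95
position: [0.4974, 0.2934, 0.0526]
tool_rot: [3.117, 0.388, 0.0]
ft_force: [0.0, -0.1, 0.6]
grip_width: 0.522
[0.49738588 0.29335381 0.05256879] [3.11745835e+00 3.88229388e-01 1.28364516e-04]
```

```bash
python3 -m creep '[[[0.52,0,0,-15,0,0,0],[0.52,0,0,-35,0,0,0],[0.52,0,0,-60,0,0,0],[0.52,0,0,-85,0,0,0],[0.52,0,0,-110,0,0,0]]]'
python3 -m creep '[[[0.52,0,0,0,0,0,0],[0.52,0,0,0,0,0,0],[0.52,0,0,0,0,0,0]]]'
python3 - <<'E'
from h import *
from scipy.spatial.transform import Rotation as R
s=ctrl.get_state();print(s["position"],s["tool_rot"],s["ft_force"],s["grip_width"])
M=R.from_rotvec(s["tool_rot"]).as_matrix()
print(M.T@(np.array([.5235,-.0614,s["position"][2]])-s["position"])*1000)
cv2.imwrite("pics/sc1.png",ctrl.get_image("scene")[:,:,::-1])
E
```

```text
time: 6.45
position: [0.4971, 0.2935, 0.1643]
tool_rot: [-3.117, -0.389, -0.0]
ft_force: [-0.0, -0.4, -0.4]
grip_width: 0.522
time: 6.75
position: [0.4966, 0.2928, 0.1615]
tool_rot: [3.117, 0.388, -0.003]
ft_force: [0.8, -0.0, -1.6]
grip_width: 0.521
[0.49664126 0.29275691 0.16148424] [ 3.11660093e+00  3.88151755e-01 -2.87419171e-03] [ 0.75049394 -0.02694618 -1.63665078] 0.5214733413520698
[-60.82972195 349.92589043   0.35507205]
```

```bash
python3 -m creep '[[[0.52,-6,35,0,0,0,0],[0.52,-14,80,0,0,0,0],[0.52,-22,125,0,0,0,0],[0.52,-29,165,0,0,0,0],[0.52,-35,200,0,0,0,0]]]'
python3 -m creep '[[[0.52,-8,45,0,0,0,0],[0.52,-16,90,0,0,0,0],[0.52,-22,125,0,0,0,0],[0.52,-25,145,0,0,0,0],[0.52,-26,150,0,0,0,0]]]'
python3 -m creep '[[[0.52,0,0,20,0,0,0],[0.52,0,0,40,0,0,0],[0.52,0,0,40,0,0,0],[0.52,0,0,40,0,0,0],[0.52,0,0,40,0,0,0]]]'
python3 snap.py wr2
python3 - <<'E'
from h import *
s=ctrl.get_state();print(s["position"],s["tool_rot"],s["grip_width"])
print([proj("wrist",np.array(X)) for X in([.5235,-.0614,.05],)])
im=cv2.imread("pics/wr2.png");a=cv2.resize(im[150:350,190:370],None,fx=3,fy=3,interpolation=cv2.INTER_CUBIC);cv2.imwrite("pics/wr2c.png",cv2.convertScaleAbs(a,alpha=1.5))
E
```

```text
time: 7.3
position: [0.5117, 0.0881, 0.1614]
tool_rot: [3.117, 0.386, -0.003]
ft_force: [0.2, -0.1, -1.3]
grip_width: 0.519
time: 7.8
position: [0.5232, -0.0643, 0.1612]
tool_rot: [3.118, 0.38, -0.004]
ft_force: [0.5, -0.2, -1.3]
grip_width: 0.524
time: 8.3
position: [0.5247, -0.0601, 0.1235]
tool_rot: [3.117, 0.39, 0.002]
ft_force: [0.2, -0.4, 0.4]
grip_width: 0.518
[ 0.52484924 -0.06034871  0.12359236] [3.11688732e+00 3.89615180e-01 2.59990540e-03] 0.5234090195169151
[array([286.58063673, 222.88534411])]
```

View pics/wr2c.png

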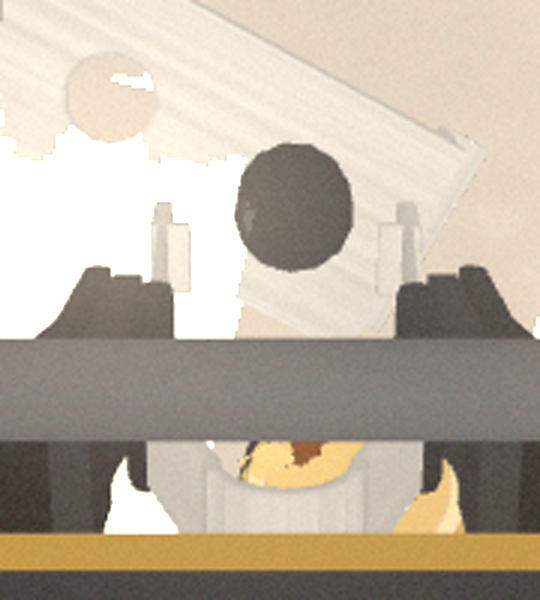

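Tips (ledges at 190/377, y 222–292) and the small head (236–353, y 143–271) are both visible, so I can measure one against the other.

Run:
```python
from h import *
import pickle
from scipy.spatial.transform import Rotation as R
w=pickle.load(open("wr2.pkl","rb"));q=lambda x,y:(190+x/3,150+y/3)
h=atz("wrist",*q(294.5,207),.049,w);e=[atz("wrist",*q(x,207),.049,w) for x in(236,353)];print("head",h,np.linalg.norm(e[0]-e[1]))
s=ctrl.get_state();M=R.from_rotvec(s["tool_rot"]).as_matrix();print(s["position"])
for z in(.089,.092,.095):
    t=atz("wrist",*q(283.5,257),z,w);e=[atz("wrist",*q(x,257),z,w) for x in(190,377)];d=(h-t);d[2]=0
    print(z,t,"gap",np.linalg.norm(e[0]-e[1]),"move",M.T@d*1000)
d=h-s["position"];print("tcp->head",M.T@d*1000)
```

```text
head [ 0.52606711 -0.06156014  0.049     ] 0.026630631569007596
[ 0.52484924 -0.06034871  0.12359236]
0.089 [ 0.52656603 -0.0588703   0.089     ] gap 0.03575440659723219 move [-1.14569112e+00  2.48425908e+00 -2.05305623e-04]
0.092 [ 0.52751782 -0.05862996  0.092     ] gap 0.03520614278029409 move [-2.12735711e+00  2.48291941e+00 -1.76418560e-03]
0.095 [ 0.52846961 -0.05838961  0.095     ] gap 0.03465787896335603 move [-3.10902311  2.48157974 -0.00332307]
tcp->head [ 0.7638068   1.4255041  74.59461188]
```

```bash
python3 -m creep '[[[0.52,-1,2,10,0,0,0],[0.52,-1,2,20,0,0,0],[0.52,-1,2,30,0,0,0],[0.52,-1,2,38,0,0,0],[0.52,-1,2,38,0,0,0]]]'
python3 -m creep '[[[0.52,0,0,0,0,0,0],[0.52,0,0,0,0,0,0]]]'
python3 -m creep '[[[0.44,0,0,0,0,0,0],[0.4,0,0,0,0,0,0],[0.36,0,0,0,0,0,0],[0.34,0,0,0,0,0,0],[0.34,0,0,0,0,0,0]]]' 20
```

```text
time: 8.85
position: [0.5223, -0.063, 0.0827]
tool_rot: [-3.116, -0.388, 0.005]
ft_force: [-0.1, 0.5, -0.6]
grip_width: 0.524
time: 9.05
position: [0.524, -0.0631, 0.0849]
tool_rot: [3.117, 0.388, 0.001]
ft_force: [-0.6, 0.1, -0.7]
grip_width: 0.523
time: 9.55
position: [0.5238, -0.063, 0.0848]
tool_rot: [3.117, 0.388, 0.001]
ft_force: [0.3, 1.0, 0.6]
grip_width: 0.411
```

```bash
python3 -m creep '[[[0.34,0,0,0,0,0,0],[0.34,0,0,0,0,0,0],[0.34,0,0,0,0,0,0]]]' 25
python3 -m creep '[[[0.34,0,0,-8,0,0,0],[0.34,0,0,-20,0,0,0],[0.34,0,0,-40,0,0,0],[0.34,0,0,-60,0,0,0],[0.34,0,0,-70,0,0,0]]]'
python3 -m creep '[[[0.34,0,0,-15,0,0,0],[0.34,0,0,-30,0,0,0],[0.34,0,0,-30,0,0,0],[0.34,0,0,-30,0,0,0],[0.34,0,0,-30,0,0,0]]]'
python3 - <<'E'
from h import *
from scipy.spatial.transform import Rotation as R
s=ctrl.get_state();print(s["position"],s["tool_rot"],s["ft_force"])
M=R.from_rotvec(s["tool_rot"]).as_matrix()
print(M.T@(np.array([.5415,-.2935,s["position"][2]])-s["position"])*1000)
E
```

```text
time: 9.85
position: [0.5238, -0.0631, 0.0847]
tool_rot: [3.117, 0.388, 0.001]
ft_force: [-0.7, -0.6, 1.4]
grip_width: 0.401
time: 10.35
position: [0.5247, -0.0633, 0.1571]
tool_rot: [3.116, 0.388, 0.005]
ft_force: [0.1, -0.6, -2.5]
grip_width: 0.404
time: 10.85
position: [0.5229, -0.0631, 0.1837]
tool_rot: [-3.117, -0.388, 0.002]
ft_force: [-0.3, -0.3, -2.8]
grip_width: 0.401
[ 0.52294702 -0.06310064  0.18366014] [-3.11711442e+00 -3.88194232e-01  2.48885953e-03] [-0.29312246 -0.2790862  -2.81577769]
[-3.85235649e+01  2.27912275e+02 -7.59852396e-02]
```

```bash
python3 -m creep '[[[0.34,0,0,-15,0,0,0],[0.34,0,0,-25,0,0,0],[0.34,-6,35,-25,0,0,0],[0.34,-13,75,-25,0,0,0],[0.34,-20,115,-25,0,0,0]]]'
python3 -m creep '[[[0.34,-6,40,0,0,0,0],[0.34,-12,75,0,0,0,0],[0.34,-16,100,0,0,0,0],[0.34,-18,110,0,0,0,0],[0.34,-18,113,0,0,0,0]]]'
python3 -m creep '[[[0.34,0,0,0,0,0,0],[0.34,0,0,0,0,0,0],[0.34,0,0,0,0,0,0]]]'
python3 snap.py wb2
python3 - <<'E'
from h import *
s=ctrl.get_state();print(s["position"],s["tool_rot"],s["ft_force"])
im=cv2.imread("pics/wb2.png");a=cv2.resize(im[130:330,190:370],None,fx=3,fy=3,interpolation=cv2.INTER_CUBIC)
for n in("scene",):
    im=ctrl.get_image(n)[:,:,::-1];cv2.imwrite("pics/sc2.png",im)
b=cv2.resize(im[10:110,345:410],None,fx=4,fy=6,interpolation=cv2.INTER_CUBIC)
cv2.imwrite("pics/wb2c.png",cv2.convertScaleAbs(np.hstack([a,b]),alpha=1.4))
E
```

```text
time: 11.35
position: [0.533, -0.1807, 0.211]
tool_rot: [3.116, 0.39, 0.002]
ft_force: [-0.2, -0.5, -2.3]
grip_width: 0.402
time: 11.85
position: [0.5425, -0.2945, 0.2098]
tool_rot: [-3.118, -0.385, -0.0]
ft_force: [-0.0, 0.3, -2.3]
grip_width: 0.402
time: 12.15
position: [0.5431, -0.2916, 0.2099]
tool_rot: [-3.117, -0.392, -0.001]
ft_force: [-0.5, 0.3, -1.5]
grip_width: 0.402
[ 0.54302531 -0.29195751  0.2098612 ] [3.11702794e+00 3.91651245e-01 3.37702818e-04] [ 0.73486105  0.40482448 -1.54394957]
```

View pics/wb2c.png

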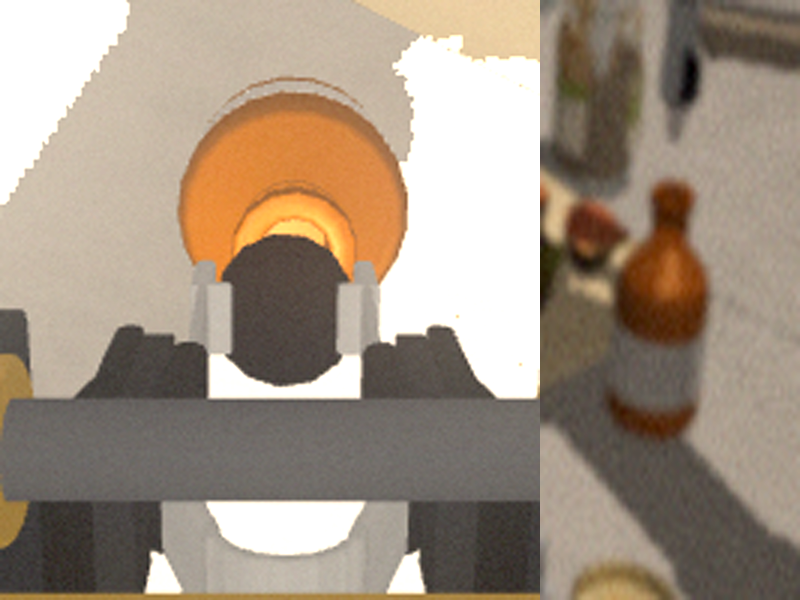

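The held head is seen centred at crop (284.5,309.5), the bottle lip at (294,253). I'll turn that into a correction.

Run:
```python
from h import *
import pickle
from scipy.spatial.transform import Rotation as R
w=pickle.load(open("wb2.pkl","rb"));q=lambda x,y:(190+x/3,130+y/3)
s=ctrl.get_state();M=R.from_rotvec(s["tool_rot"]).as_matrix();print(s["position"])
for zh,zb in((.175,.112),(.173,.112),(.177,.112)):
    h=atz("wrist",*q(284.5,309.5),zh,w);b=atz("wrist",*q(294,253),zb,w);d=b-h;d[2]=0
    print(h,b,M.T@d*1000)
h=atz("top",403.5,205.5,.112);d=h-s["position"];print("from top",M.T@d*1000)
t=h*0+[.5415,-.2935,0];print("tcp->mouth",M.T@(b-s["position"])*1000, "tcp->head",M.T@(h-s["position"])*1000)
```

```text
[ 0.54291507 -0.29230738  0.20977988]
[ 0.54629354 -0.29019695  0.175     ] [ 0.5416207  -0.29383538  0.112     ] [-5.42656897e+00  2.37192764e+00 -2.99057390e-04]
[ 0.54567237 -0.29035576  0.173     ] [ 0.5416207  -0.29383538  0.112     ] [-4.78541180e+00  2.37141670e+00 -2.26660679e-04]
[ 0.54691472 -0.29003814  0.177     ] [ 0.5416207  -0.29383538  0.112     ] [-6.06772614e+00  2.37243857e+00 -3.71454101e-04]
from top [-3.77656218e+00 -9.81154182e-03  9.77794528e+01]
tcp->mouth [-1.64264865  1.14812658 97.77984738] tcp->head [-3.77656218e+00 -9.81154182e-03  9.77794528e+01]
```

```bash
python3 -m creep '[[[0.34,-5,2,0,0,0,0],[0.34,-5,2,10,0,0,0],[0.34,-5,2,20,0,0,0],[0.34,-5,2,20,0,0,0],[0.34,-5,2,20,0,0,0]]]'
python3 -m creep '[[[0.34,0,0,0,0,0,0],[0.34,0,0,0,0,0,0]]]'
python3 snap.py wb3
python3 - <<'E'
from h import *
s=ctrl.get_state();print(s["position"],s["tool_rot"],s["ft_force"])
im=cv2.imread("pics/wb3.png");a=cv2.resize(im[130:330,190:370],None,fx=3,fy=3,interpolation=cv2.INTER_CUBIC)
im=ctrl.get_image("scene")[:,:,::-1];cv2.imwrite("pics/sc3.png",im)
b=cv2.resize(im[10:85,350:390],None,fx=6,fy=8,interpolation=cv2.INTER_CUBIC)
b=np.vstack([b,np.zeros((600-b.shape[0],b.shape[1],3),np.uint8)])
cv2.imwrite("pics/wb3c.png",cv2.convertScaleAbs(np.hstack([a,b]),alpha=1.4))
E
```

```text
time: 12.75
position: [0.5379, -0.2964, 0.1887]
tool_rot: [-3.117, -0.388, 0.002]
ft_force: [-0.7, 0.2, -2.4]
grip_width: 0.405
time: 12.95
position: [0.5386, -0.2967, 0.1899]
tool_rot: [3.117, 0.388, 0.001]
ft_force: [0.0, 0.0, -2.9]
grip_width: 0.407
[ 0.53858068 -0.29667854  0.18991523] [3.11708671e+00 3.88296895e-01 8.50936318e-04] [-0.33105437 -0.15112006 -1.21815063]
```

View pics/wb3c.png

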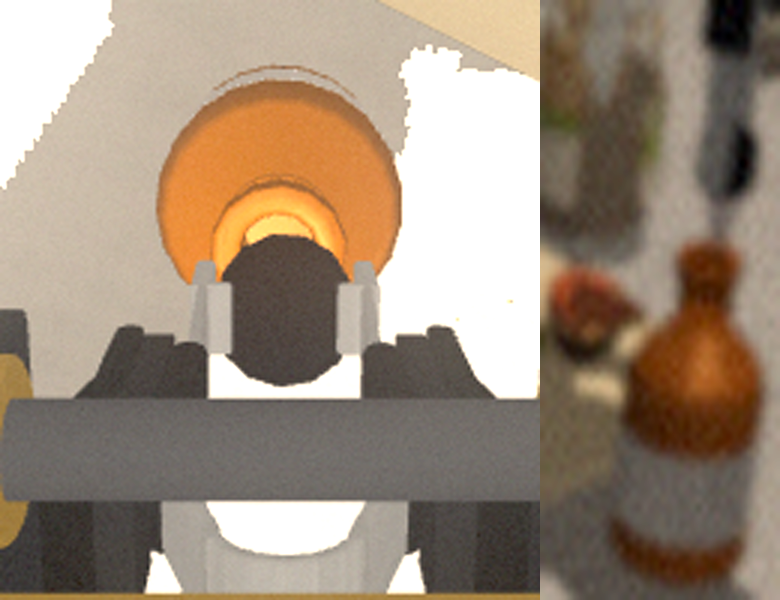

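Lip/bore centre x is now 279 against the head's 284.5, with the lip top at y 186 (centre about 249). Computing the residual, with the scene camera as cross-check.

Run:
```python
from h import *
import pickle
from scipy.spatial.transform import Rotation as R
w=pickle.load(open("wb3.pkl","rb"));q=lambda x,y:(190+x/3,130+y/3)
s=ctrl.get_state();M=R.from_rotvec(s["tool_rot"]).as_matrix();print(s["position"],s["qd"].round(3))
h=atz("wrist",*q(284.5,309.5),.155,w);b=atz("wrist",*q(279,249.5),.112,w);d=b-h;d[2]=0
print(h,b,M.T@d*1000)
# width check
for u,z in(((211,347),.112),((244,314),.112)):print(np.linalg.norm(atz("wrist",*q(u[0],249),z,w)-atz("wrist",*q(u[1],249),z,w)))
m=atz("scene",350+(707-540)/6,10+252/8,.112);print("scene mouth",m)
hs=atz("scene",350+(733-540)/6,10+160/8,.146);print("scene head",hs,M.T@(m-hs)*1000)
```

```text
[ 0.53857624 -0.29665715  0.18992939] [-0.001 -0.     0.     0.003  0.001  0.002  0.001]
[ 0.54177874 -0.29528492  0.155     ] [ 0.54213837 -0.2939138   0.112     ] [ 6.85128263e-01 -1.24092653e+00 -3.22691361e-04]
0.031280459872236294
0.01610023669647927
scene mouth [ 0.54081926 -0.29321333  0.112     ]
scene head [ 0.53411221 -0.29551108  0.146     ] [ 7.04974622 -0.59919707 34.00303264]
```

```bash
python3 -m creep '[[[0.34,1,-1,0,0,0,0],[0.34,1,-1,0,0,0,0],[0.34,1,-1,0,0,0,0],[0.34,1,-1,3,0,0,0],[0.34,1,-1,6,0,0,0]]]'
python3 -m creep '[[[0.34,0,0,2,0,0,0],[0.34,0,0,4,0,0,0],[0.34,0,0,5,0,0,0],[0.34,0,0,5,0,0,0],[0.34,0,0,5,0,0,0]]]'
```

```text
time: 13.55
position: [0.539, -0.2954, 0.1833]
tool_rot: [3.117, 0.388, -0.0]
ft_force: [0.1, -0.3, -2.4]
grip_width: 0.406
time: 14.05
position: [0.5391, -0.2955, 0.1786]
tool_rot: [3.117, 0.388, 0.0]
ft_force: [-0.7, 0.7, -2.2]
grip_width: 0.404
```

```bash
python3 -m creep '[[[0.34,0,0,2,0,0,0],[0.34,0,0,4,0,0,0],[0.34,0,0,6,0,0,0],[0.34,0,0,6,0,0,0],[0.34,0,0,6,0,0,0]]]'
python3 - <<'E'
from h import *
s=ctrl.get_state();print(s["position"],s["ft_force"])
a=ctrl.get_image("scene")[10:85,350:390,::-1];w=ctrl.get_image("wrist")[130:330,190:370,::-1]
cv2.imwrite("pics/k4.png",np.hstack([cv2.resize(w,None,fx=3,fy=3,interpolation=2),cv2.resize(a,(256,600),interpolation=2)]))
E
```

```text
time: 14.55
position: [0.5392, -0.2952, 0.1725]
tool_rot: [-3.117, -0.389, -0.0]
ft_force: [0.7, -0.6, -1.5]
grip_width: 0.405
[ 0.53918437 -0.29524162  0.17252128] [ 0.72178754 -0.64245003 -1.47321489]
```

```bash
python3 -m creep '[[[0.34,0,0,1,0,0,0],[0.34,0,0,2,0,0,0],[0.34,0,0,3,0,0,0],[0.34,0,0,3,0,0,0]]]'
python3 -m creep '[[[0.34,0,0,0.5,0,0,0],[0.34,0,0,1,0,0,0],[0.34,0,0,1,0,0,0]]]'
python3 -m creep '[[[0.34,0,0,0.5,0,0,0],[0.34,0,0,1,0,0,0],[0.34,0,0,1,0,0,0]]]'
```

```text
time: 15.05
position: [0.5393, -0.2955, 0.17]
tool_rot: [3.117, 0.388, 0.001]
ft_force: [0.6, -0.5, 0.9]
grip_width: 0.402
time: 15.35
position: [0.5393, -0.2955, 0.1691]
tool_rot: [3.117, 0.388, 0.001]
ft_force: [-0.1, 0.2, 2.9]
grip_width: 0.405
time: 15.65
position: [0.5393, -0.2955, 0.1681]
tool_rot: [3.117, 0.388, 0.001]
ft_force: [-0.2, 0.9, 5.5]
grip_width: 0.399
```

```bash
python3 -m creep '[[[0.34,0,0,0.5,0,0,0],[0.34,0,0,1,0,0,0],[0.34,0,0,1,0,0,0]]]'
python3 -m creep '[[[0.34,0,0,0.5,0,0,0],[0.34,0,0,0.5,0,0,0]]]'
```

```text
time: 15.95
position: [0.5395, -0.2955, 0.1675]
tool_rot: [3.117, 0.388, 0.002]
ft_force: [0.4, 2.1, 5.3]
grip_width: 0.406
time: 16.15
position: [0.5395, -0.2956, 0.1672]
tool_rot: [3.116, 0.388, 0.002]
ft_force: [0.3, 0.8, 6.8]
grip_width: 0.408
```

```bash
python3 -m creep '[[[0.34,0,0,0.5,0,0,0],[0.34,0,0,0.5,0,0,0]]]'
python3 -m creep '[[[0.34,0,0,0.5,0,0,0],[0.34,0,0,0.5,0,0,0]]]'
python3 -m creep '[[[0.34,0,0,0.5,0,0,0],[0.34,0,0,0.5,0,0,0]]]'
```

```text
time: 16.35
position: [0.5396, -0.2956, 0.1668]
tool_rot: [3.116, 0.388, 0.002]
ft_force: [-0.1, 0.7, 8.2]
grip_width: 0.409
time: 16.55
position: [0.5397, -0.2956, 0.1665]
tool_rot: [3.116, 0.388, 0.002]
ft_force: [0.7, 0.6, 7.9]
grip_width: 0.401
time: 16.75
position: [0.5396, -0.2957, 0.1661]
tool_rot: [3.116, 0.388, 0.002]
ft_force: [-0.1, 1.3, 8.7]
grip_width: 0.405
```

```bash
python3 -m creep '[[[0.34,0,0,0.5,0,0,0],[0.34,0,0,0.5,0,0,0]]]'
python3 -m creep '[[[0.34,0,0,0.5,0,0,0],[0.34,0,0,0.5,0,0,0]]]'
python3 -m creep '[[[0.34,0,0,0.5,0,0,0],[0.34,0,0,0.5,0,0,0]]]'
```

```text
time: 16.95
position: [0.5394, -0.2956, 0.1652]
tool_rot: [3.117, 0.388, 0.001]
ft_force: [-0.2, 1.5, 5.6]
grip_width: 0.405
time: 17.15
position: [0.5394, -0.2953, 0.1635]
tool_rot: [3.117, 0.388, 0.001]
ft_force: [1.6, 0.9, 2.9]
grip_width: 0.403
time: 17.35
position: [0.5396, -0.2953, 0.1633]
tool_rot: [3.117, 0.389, 0.002]
ft_force: [2.5, 1.3, 4.3]
grip_width: 0.402
```

Force dropped from 8.7 to 2.9 N with a quick advance, so the bead has snapped. Pressing on gently until the force climbs.

```bash
python3 -m creep '[[[0.34,0,0,0.5,0,0,0],[0.34,0,0,0.5,0,0,0]]]'
python3 -m creep '[[[0.34,0,0,0.4,0,0,0],[0.34,0,0,0.4,0,0,0]]]'
```

```text
time: 17.55
position: [0.5398, -0.2953, 0.1632]
tool_rot: [3.117, 0.389, 0.002]
ft_force: [1.6, 1.7, 6.0]
grip_width: 0.403
time: 17.75
position: [0.54, -0.2953, 0.1632]
tool_rot: [3.117, 0.389, 0.003]
ft_force: [1.4, 2.0, 7.4]
grip_width: 0.408
```

```bash
python3 -m creep '[[[0.34,0,0,0.6,0,0,0],[0.34,0,0,0.6,0,0,0]]]'
python3 -m creep '[[[0.34,0,0,-1,0,0,0],[0.34,0,0,-2,0,0,0],[0.42,0,0,-2,0,0,0],[0.47,0,0,-2,0,0,0],[0.53,0,0,-2,0,0,0]]]'
python3 -m creep '[[[0.53,0,0,0,0,0,0],[0.53,0,0,0,0,0,0],[0.53,0,0,0,0,0,0]]]'
```

```text
time: 17.95
position: [0.5401, -0.2954, 0.1631]
tool_rot: [3.116, 0.389, 0.004]
ft_force: [2.2, 0.8, 8.6]
grip_width: 0.404
time: 18.45
position: [0.5373, -0.2956, 0.1621]
tool_rot: [-3.116, -0.387, 0.006]
ft_force: [-0.4, -1.6, -0.8]
grip_width: 0.491
time: 18.75
position: [0.5385, -0.2955, 0.163]
tool_rot: [-3.117, -0.388, 0.002]
ft_force: [0.4, -0.8, -1.0]
grip_width: 0.528
```

```bash
python3 -m creep '[[[0.53,0,0,-5,0,0,0],[0.53,0,0,-12,0,0,0],[0.53,0,0,-25,0,0,0],[0.53,0,0,-40,0,0,0],[0.53,0,0,-50,0,0,0]]]'
python3 -m creep '[[[0.53,0,0,0,0,0,0],[0.53,0,0,0,0,0,0],[0.53,0,0,0,0,0,0]]]'
python3 snap.py wb5
python3 - <<'E'
from h import *
from scipy.spatial.transform import Rotation as R
s=ctrl.get_state();print(s["position"],s["tool_rot"],s["ft_force"],s["grip_width"])
M=R.from_rotvec(s["tool_rot"]).as_matrix();print("to stand",M.T@(np.array([.4974,.2934,s["position"][2]])-s["position"])*1000)
im=cv2.imread("pics/wb5.png");a=cv2.resize(im[130:330,190:370],None,fx=3,fy=3,interpolation=cv2.INTER_CUBIC)
im=ctrl.get_image("scene")[:,:,::-1]
b=cv2.resize(im[10:85,350:382],None,fx=8,fy=8,interpolation=cv2.INTER_CUBIC)
cv2.imwrite("pics/wb5c.png",cv2.convertScaleAbs(np.hstack([a,b]),alpha=1.4))
E
```

```text
time: 19.25
position: [0.5399, -0.2957, 0.2162]
tool_rot: [3.116, 0.388, 0.004]
ft_force: [-0.3, -0.0, -1.1]
grip_width: 0.534
time: 19.55
position: [0.5386, -0.2953, 0.2129]
tool_rot: [-3.117, -0.388, 0.002]
ft_force: [1.3, -0.1, -1.1]
grip_width: 0.533
[ 0.53853476 -0.29527577  0.21272088] [-3.11676307e+00 -3.88086124e-01  1.94689471e-03] [ 0.66539377  0.2032366  -1.06303653] 0.5325000932767957
to stand [ 1.04482149e+02 -5.80787860e+02  4.08550668e-01]
```

View pics/wb5c.png

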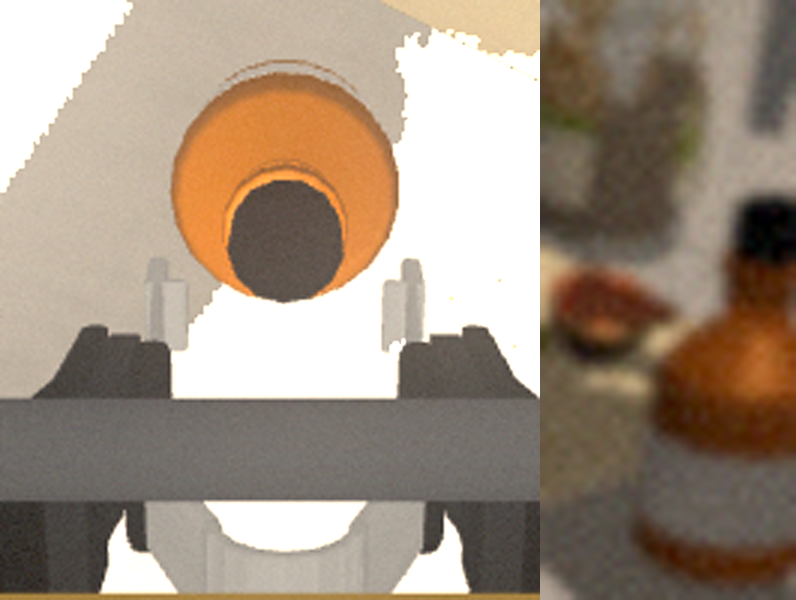

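Stopper seated with its head concentric on the rim (crop 286,240) and the bottle upright; the tongs are clear. Returning to the stand.

```bash
python3 -m creep '[[[0.53,6,-35,0,0,0,0],[0.53,15,-82,0,0,0,0],[0.53,23,-130,0,0,0,0],[0.53,32,-178,0,0,0,0],[0.53,40,-225,0,0,0,0]]]'
python3 -m creep '[[[0.53,8,-45,0,0,0,0],[0.53,16,-90,0,0,0,0],[0.53,24,-135,0,0,0,0],[0.53,32,-180,0,0,0,0],[0.53,40,-225,0,0,0,0]]]'
python3 -m creep '[[[0.53,8,-45,0,0,0,0],[0.53,15,-85,0,0,0,0],[0.53,20,-110,0,0,0,0],[0.53,23,-125,0,0,0,0],[0.53,24,-131,0,0,0,0]]]'
python3 -m creep '[[[0.53,0,0,20,0,0,0],[0.53,0,0,50,0,0,0],[0.53,0,0,80,0,0,0],[0.53,0,0,90,0,0,0],[0.53,0,0,90,0,0,0]]]'
python3 -m creep '[[[0.53,0,0,0,0,0,0],[0.53,0,0,0,0,0,0],[0.53,0,0,0,0,0,0],[0.53,0,0,0,0,0,0],[0.53,0,0,0,0,0,0]]]'
python3 - <<'E'
from h import *
from scipy.spatial.transform import Rotation as R
s=ctrl.get_state();print(s["position"],s["tool_rot"],s["ft_force"],s["grip_width"])
M=R.from_rotvec(s["tool_rot"]).as_matrix();print("to stand",M.T@(np.array([.4974,.2934,.0526])-s["position"])*1000)
E
```

```text
time: 20.15
position: [0.522, -0.0654, 0.2132]
tool_rot: [3.117, 0.388, -0.001]
ft_force: [1.0, 2.0, -1.1]
grip_width: 0.531
time: 20.65
position: [0.5056, 0.162, 0.2134]
tool_rot: [3.117, 0.388, 0.0]
ft_force: [0.7, -0.0, -1.7]
grip_width: 0.534
time: 21.15
position: [0.4963, 0.2955, 0.2131]
tool_rot: [-3.116, -0.393, 0.002]
ft_force: [-0.0, 0.3, -0.5]
grip_width: 0.531
time: 21.65
position: [0.4966, 0.2918, 0.122]
tool_rot: [3.116, 0.387, -0.005]
ft_force: [0.5, 0.4, -1.8]
grip_width: 0.53
time: 22.15
position: [0.4976, 0.2934, 0.124]
tool_rot: [-3.117, -0.388, -0.001]
ft_force: [-0.4, 0.7, -1.7]
grip_width: 0.533
[0.49758172 0.2934494  0.12400591] [-3.11748647e+00 -3.88185029e-01 -1.25830458e-03] [-0.38004628  0.74056213 -1.69577926] 0.5334546413623148
to stand [-2.45319786e-01 -1.55723879e-03  7.14057407e+01]
```

```bash
python3 -m creep '[[[0.51,0,0,10,0,0,0],[0.51,0,0,22,0,0,0],[0.51,0,0,32,0,0,0],[0.51,0,0,40,0,0,0],[0.51,0,0,40,0,0,0]]]'
python3 -m creep '[[[0.51,0,0,6,0,0,0],[0.51,0,0,12,0,0,0],[0.51,0,0,18,0,0,0],[0.51,0,0,22,0,0,0],[0.51,0,0,22,0,0,0]]]'
python3 -m creep '[[[0.51,0,0,3,0,0,0],[0.51,0,0,6,0,0,0],[0.51,0,0,8,0,0,0],[0.51,0,0,8,0,0,0],[0.51,0,0,8,0,0,0]]]'
```

```text
time: 22.65
position: [0.4962, 0.2926, 0.0815]
tool_rot: [3.117, 0.388, -0.005]
ft_force: [-0.2, -0.6, -1.2]
grip_width: 0.51
time: 23.15
position: [0.4969, 0.293, 0.0608]
tool_rot: [3.117, 0.388, -0.002]
ft_force: [-0.3, -0.7, -1.4]
grip_width: 0.509
time: 23.65
position: [0.4973, 0.2933, 0.0535]
tool_rot: [3.117, 0.388, -0.0]
ft_force: [-0.1, -0.9, -1.6]
grip_width: 0.511
```

```bash
python3 -m creep '[[[0.51,0,0,0.5,0,0,0],[0.51,0,0,1,0,0,0],[0.51,0,0,1,0,0,0]]]'
python3 -m creep '[[[0.53,0,0,0,0,0,0],[0.55,0,0,0,0,0,0],[0.57,0,0,0,0,0,0],[0.65,0,0,0,0,0,0],[0.8,0,0,0,0,0,0]]]'
python3 -m creep '[[[1,0,0,0,0,0,0],[1,0,0,0,0,0,0],[1,0,0,0,0,0,0],[1,0,0,0,0,0,0],[1,0,0,0,0,0,0]]]'
python3 -m creep '[[[1,0,0,0,0,0,0],[1,0,0,-15,0,0,0],[1,0,0,-35,0,0,0],[1,0,0,-65,0,0,0],[1,0,0,-100,0,0,0]]]'
python3 -m creep '[[[1,0,0,-20,0,0,0],[1,0,0,-30,0,0,0],[1,0,0,-30,0,0,0],[1,0,0,-30,0,0,0],[1,0,0,-30,0,0,0]]]'
python3 snap.py ws6
python3 - <<'E'
from h import *
im=cv2.imread("pics/ws6.png")[100:300,190:340]
t=ctrl.get_image("top")[:,:,::-1];s=ctrl.get_image("scene")[:,:,::-1]
a=cv2.resize(im,(300,400))
img=np.zeros((600,800,3),np.uint8);img[:400,:300]=a
img[:300,300:800]=cv2.resize(t[187:237,245:328],(500,300),interpolation=2)
img[300:600,300:550]=cv2.resize(s[120:180,215:265],(250,300),interpolation=2)
img[300:600,550:800]=cv2.resize(s[30:90,350:400],(250,300),interpolation=2)
cv2.imwrite("pics/fin.png",cv2.convertScaleAbs(img,alpha=1.4))
E
```

```text
time: 23.95
position: [0.4975, 0.2935, 0.0527]
tool_rot: [-3.117, -0.388, -0.001]
ft_force: [0.2, -0.2, -1.1]
grip_width: 0.512
time: 24.45
position: [0.4974, 0.2933, 0.0526]
tool_rot: [3.117, 0.388, 0.0]
ft_force: [0.5, 0.3, -0.2]
grip_width: 0.669
time: 24.95
position: [0.4974, 0.2933, 0.0525]
tool_rot: [3.117, 0.388, -0.0]
ft_force: [0.3, 0.5, -0.3]
grip_width: 0.986
time: 25.45
position: [0.4967, 0.2932, 0.1539]
tool_rot: [3.117, 0.389, -0.002]
ft_force: [0.6, 0.8, -0.8]
grip_width: 1.002
time: 25.95
position: [0.4966, 0.2927, 0.1811]
tool_rot: [3.117, 0.388, -0.004]
ft_force: [-0.3, 0.1, -0.4]
grip_width: 1.0
```

View pics/fin.png

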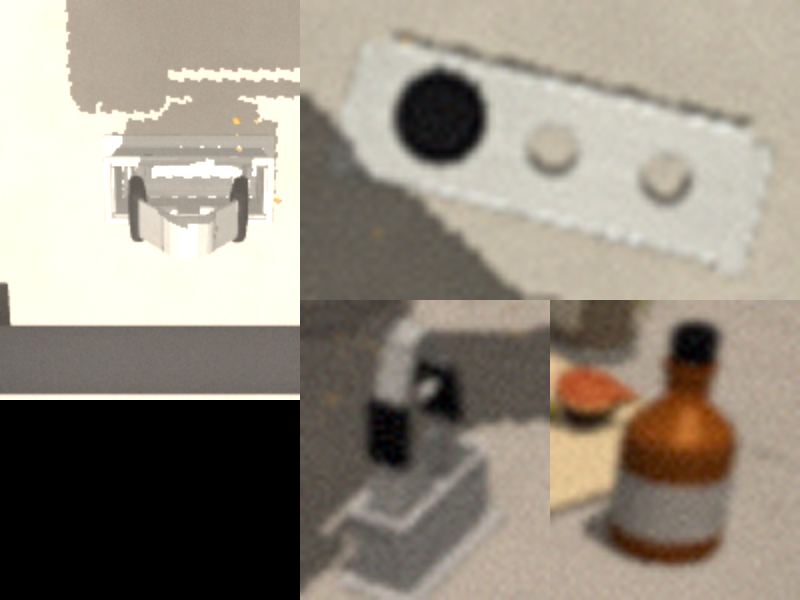

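All as wanted: the tongs stand upright in the stand, the big stopper hasn't moved (440,115), and the small stopper sits on the bottle. Handing in.

```bash
python3 -m creep '[[[1,0,0,0,0,0,0],[1,0,0,0,0,0,0],[1,0,0,0,0,0,0]]]'; python3 -c "
from bench import ctrl
print(ctrl.close_job())"
```

```text
time: 26.4
position: [0.4973, 0.2934, 0.1824]
tool_rot: [3.117, 0.388, -0.0]
ft_force: [-1.1, 0.2, 0.4]
grip_width: 1.002
the job is handed in; nothing more can be done
None
```

The small stopper is snapped home in the open bottle, the tongs are back upright in their stand, and the job was handed in at about 26 s of the 67 s allowed. No verdict is reported on hand-in.

- **Pressing:** the wrist force reading rose to 8.7 N, about 11 N on the bottle. It dropped to 2.9 N as the bead snapped past the lining. It then climbed again at an unchanging height, so I stopped at 8.6 N.
- **Last pictures:** the small stopper's head is centred on the rim and the bottle is upright where it stood. The large stopper is at the same pixels as at the start. The tongs stand in the stand as before; I let go of them within about 0.2 mm of the pose I picked them up from, and the gripper is clear of everything.
- **Disagreement:** before insertion, the scene camera put the stopper about 7 mm off the mouth along the tool's x axis, while the wrist camera put it under 1 mm off. I mostly trusted the wrist view, and the plug entered the neck without any sideways load.

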